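Set a print squeegee to its dressing angle on the worn sanding block

TASK

Before dressing the blade, take the squeegee out of its rack and set its rubber edge on the worn sanding block, lengthwise along the block and about midway. Rock the squeegee over on that edge until the swinging needle of the angle gauge on its end settles on the set mark of the dial. Finish holding the squeegee still at that angle with the edge lightly pressed on the block, ready for the first stroke: do not let go or put it down, do not bear down hard on the block, and leave the bottle, ink jar, tape roll and ink knife where they are.

Things in the scene. Friction and masses are not known exactly. Their poses are not given: they have to be found in the camera images.
- squeegee_handle (a point): Middle of the squeegee's wooden grip, a bar 180 mm long (x), 30 mm thick (y), 60 mm high (z). This point is 20 mm below the grip's top face and 100 mm above the rubber edge. x runs along the squeegee towards the gauge on its end, z up out of the grip. At the start it stands upright in the rack, gauge away from the robot, held by its weight alone: it lifts straight up
- squeegee: The whole squeegee with gauge, 0.4 to 0.55 kg, centre of mass about 20 mm from its middle towards the gauge. Origin at the middle of the rubber edge, axes as squeegee_handle. From the edge up: rubber blade 9 mm thick, aluminium clamp bar 18 mm thick (22 to 60 mm up), wooden grip (60 to 120 mm up)
- rubber_blade: The rubber strip at the bottom of the squeegee, 180 x 9 mm; origin at the middle of its lower edge. It yields upwards about 1 mm for each 4 N, 6 mm at most
- gauge_centre (a point): Pivot of the angle gauge, a round pendulum gauge 96 mm across and 24 mm deep fixed on the +x end of the squeegee, its dial facing +x. The point is 112 mm along +x and 74 mm up from the middle of the rubber edge. White dial, black strokes each 5 degrees, long ones at 0 (towards the grip's top) and each 30 degrees
- needle (a joint): The gauge's long black weighted needle: its tip always comes to rest straight up in the world after a few swings. Reading on the dial in rad, 0 at the zero stroke, positive about the squeegee's +x (anticlockwise as one looks at the dial). When the squeegee's top leans to its own +y side by an angle, the needle reads plus that angle
- mark (a joint): The set mark on the dial's rim, a small black wedge whose point shows the wanted reading, 15 to 35 degrees anticlockwise of the zero stroke. Angle in rad on the dial, counted as for the needle; it is set beforehand and does not move during the job
- needle_tip (a point): Tip of the swinging needle, 38 mm from the pivot
- mark_tip (a point): Point of the set mark, 38 mm from the pivot: where the needle's tip shall be
- block: Sanding block screwed to the bench: ply base 270 x 130 x 10 mm, on it a wood block 230 x 110 mm topped by a dark abrasive strip 104 mm wide. Origin at the centre of its underside on the bench; x along the block. The strip is worn uneven along x: 49 mm high at the -x end, 42.5 mm in the middle, 45.5 mm at the +x end, so the edge lands on the -x part first
- rack: Wooden rack fixed to the bench, ply base 160 x 110 mm; origin at the centre of its underside, x along the squeegee in it. Two cheeks at 55 mm either side of the middle, slot 22 mm wide, lips 84 mm high, carry the handle's underside; the rubber edge hangs 24 mm above the bench
- bottle: Bystander: squeeze bottle with a cap, 56 mm across, 130 mm high
- ink_jar: Bystander: squat black ink jar, 84 mm across, 85 mm high
- tape: Bystander: roll of tape lying flat, 100 mm across, 24 mm high
- ink_knife: Bystander: ink knife lying flat, wooden handle and thin straight blade, 230 mm long

How it is judged:
On the way, in this order (a step that is already met when the one before it is completed fails the run):
1. the squeegee is held clear of the rack (contact force between the fingers and squeegee above 2 N and contact force between squeegee and rack below 0.05 N and z of squeegee in the frame of rack above 0.05 m), for 0.2 s.
2. the rubber edge rests on the sanding block (contact force between the fingers and squeegee above 2 N and contact force between rubber_blade and block above 1 N), for 0.2 s.
At the end, for the whole second after the job is handed in: Gripper still holds the squeegee at rest, rubber edge on top of the block with 1 to 30 N, along it within 11 degrees, its middle within 40 mm lengthwise and 45 mm across of the block's middle; needle settled, tip within 3 mm of the mark's point; squeegee off bench and rack (all of step 2 and distance between needle_tip and mark_tip below 0.003 m and velocity of joint needle between -0.3 and 0.3 rad/s and contact force between rubber_blade and block below 30 N and angle between the x axis of squeegee and the x axis of block, either way round below 0.2 rad and x of rubber_blade in the frame of block between -0.04 and 0.04 m and y of rubber_blade in the frame of block between -0.045 and 0.045 m and height (world z) of rubber_blade above 0.035 m and contact force between squeegee and rack below 0.1 N and linear speed of squeegee below 0.02 m/s and angular speed of squeegee below 0.2 rad/s); the arm keeps its last pose, push and grip.
It fails at once if the squeegee is rammed into the block (over 50 N) (contact force between squeegee and block above 50 N).
It fails at once if a bystander is pushed away (over 30 mm) (distance of any of bottle, ink_jar, tape, ink_knife from where it was at the start of the episode above 0.03 m).
It also fails if it takes over 38 s, if anything falls off the work surface, if the arm or the gripper's body presses on something with over 40 N, if the wrist force passes 120 N, or if a joint passes its speed limit or range.

ROBOT

A 7-joint arm with a two-finger parallel gripper is mounted at the origin on the work surface. World frame = base frame: x ahead of the robot, y to its left, z up, the work surface at z = 0. Lengths are in m, angles in rad, forces in N, time in s.
With the tool pointing down it reaches from about 0.425 to 0.925 m from the base axis. Payload 6.8 kg.
Tool frame: the origin (TCP) lies at the very end of the fingers, on their centre line; the grasp point (between the pads) lies 19 mm behind it; y points along the fingers, x is the direction in which the jaws open and shut, and the axes are right-handed (so a half turn about y gives the same grasp; the last joint's range is limited). The gripper opens to 88 mm and grips with 3 to 60 N. Pads are 20 mm wide; open, the fingers measure 115 mm over their backs; the gripper's body (75 mm by 178 mm) begins 61 mm behind the grasp point.
Start: joints at [-1.426, 0.477, 0.022, 1.555, -0.011, 1.109, -0.083], TCP at [0.169, 0.654, 0.223] pointing down, gripper open.
Joint ranges: [-2.96, 2.96], [-0.34, 2.1], [-1.41, 1.46], [0.24, 2.44], [-1.37, 4.51], [0.17, 1.92], [-2.96, 2.96]. Speed limits (rad/s): [2.39, 2.39, 3.14, 3.14, 3.14, 3.14, 3.14].

INTERFACE

Orientations are given as [roll, pitch, yaw] about the fixed x, y, z axes, in that order (R = Rz(yaw) Ry(pitch) Rx(roll)).
In Python, from workcell import arm gives the robot as it stands.
- The arm moves only by the tool jog_arm, never from a script. Its argument "commands" is a list of rows, each a list of 7 numbers: the shift along the tool's x, y, z in mm, then the turn, a rotation vector about the tool's x, y, z in degrees, then the closure, from 0 (fully open) to 1 (shut). A call has exactly 8 rows; each row shifts and turns the commanded pose from where the row before left it, along the tool's axes as they then stand; what a row does not reach is not made up. A row lasts 1/8 s, in which the tool goes at most 62.5 mm and 10.7 degrees, less where a joint would pass 70% of its speed; a pose out of reach is approached as far as the arm can. A call with a gripper value outside its range is refused whole. The fingers move at their own pace and stop on an object; the grip force is fixed at half the most. Time passes only in rows, so rows that do not move let the fingers close, or fill a call up. It gives the time, the measured TCP pose, the force and the opening at its end, in the units of the state.
- arm.state(): the state, without advancing time (a new reading comes with each control period).
- arm.camera(name): name is "side" or "top"; returns the picture (384x512x3 uint8, red, green, blue); there is no depth.
- arm.camera_model(name): a dict with "intrinsics" (3x3 intrinsics, pixels), "R" (3x3) and "t" (3): a world point X has camera coordinates R X + t. Camera axes: x right, y down, z forward; pixel columns grow to the right and rows downward; lengths in m; the calibration is good to about 2 mm. A picture is of the moment at which its call begins. camera_model takes no time and is no camera call.
- arm.job_done(): hands the job in, once; it reports no verdict.
The state is a dict: "time": time; "joint_pos": joint angles; "joint_velocities": joint speeds; "joint_efforts": joint torques, N m; "position": TCP position; "ee_rot": TCP orientation; "force": force on the tool from outside, world axes, zero at the start; "torque": the same for the moment, N m; "grip_width": finger opening in m.
Only numpy, scipy, OpenCV 4.12 (cv2) and the standard library are available. Lean on these libraries where they do the work, as an engineer would, in place of code of your own. Each camera call takes 0.05 s, during which the arm holds its last target. There are 200 camera calls.

## Working session

There is one attempt and no reset: what is moved stays moved. The work goes in short steps, Python scripts to look and compute and a tool call to move; the robot and the scene stay as the last step left them, time stands still between calls to the robot, and variables do not carry over. Pictures are saved under pics/ and viewed, on a budget of 10 in all, crops included, one or two more only if the job needs it, and the job is handed in when it is done.

Besides the shell and the picture viewer there is one more tool, called as a command line: name --pt "numbers of a row" for each row, then --argument value for the rest. jog_arm: Moves the arm, as the interface text tells. Its arguments: {"type":"object","properties":{"commands":{"type":"array","items":{"type":"array","items":{"type":"number"}}}},"required":["commands"]}

```bash
mkdir -p pics; ls; python3 - <<'E'
from workcell import arm
import cv2,numpy as np
s=arm.state(); print({k:np.round(v,3).tolist() for k,v in s.items()})
for n in("top","side"):
    cv2.imwrite(f"pics/{n}0.png",arm.camera(n)[:,:,::-1]); m=arm.camera_model(n); print(n,np.round(m["intrinsics"],1).tolist(),np.round(m["R"],3).tolist(),np.round(m["t"],3).tolist(), (-m["R"].T@m["t"]).round(3))
E
```

```text
pics
{'time': 0.0, 'joint_pos': [-1.426, 0.478, 0.022, 1.556, -0.012, 1.109, -0.083], 'joint_velocities': [-0.0, -0.001, -0.003, -0.002, -0.0, 0.001, -0.001], 'joint_efforts': [-0.0, -58.287, 1.535, -27.259, -0.054, 0.017, 0.0], 'position': [0.169, 0.653, 0.222], 'ee_rot': [-1.571, 0.002, 1.318], 'force': [-0.146, 0.096, -0.099], 'torque': [-0.02, 0.017, -0.005], 'grip_width': 0.088}
top [[403.9, 0.0, 256.0], [0.0, 403.9, 192.2], [0.0, 0.0, 1.0]] [[-0.003, -1.0, -0.012], [-0.99, 0.005, -0.142], [0.142, 0.011, -0.99]] [0.028, 0.587, 1.225] [0.407 0.012 1.297]
side [[405.5, 0.0, 253.0], [0.0, 405.5, 189.5], [0.0, 0.0, 1.0]] [[0.915, -0.403, 0.018], [-0.27, -0.644, -0.716], [0.3, 0.65, -0.698]] [-0.545, 0.237, 1.143] [ 0.22  -0.81   0.978]
```

```bash
python3 -c "
import cv2,numpy as np
a=cv2.imread('pics/top0.png');b=cv2.imread('pics/side0.png')
cv2.imwrite('pics/t0x.png',cv2.resize(a,(800,600),interpolation=2));cv2.imwrite('pics/s0x.png',cv2.resize(b,(800,600),interpolation=2))"
```

```text
(no output)
```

View pics/t0x.png

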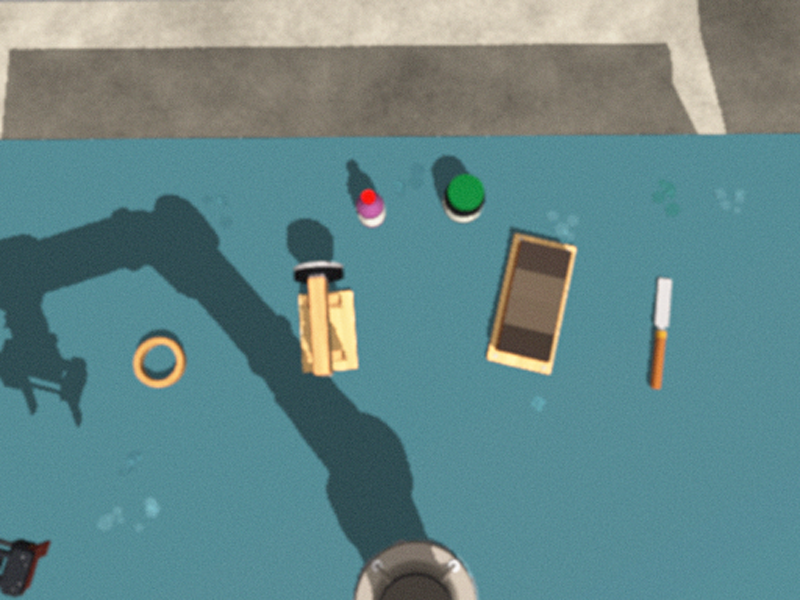

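View pics/s0x.png

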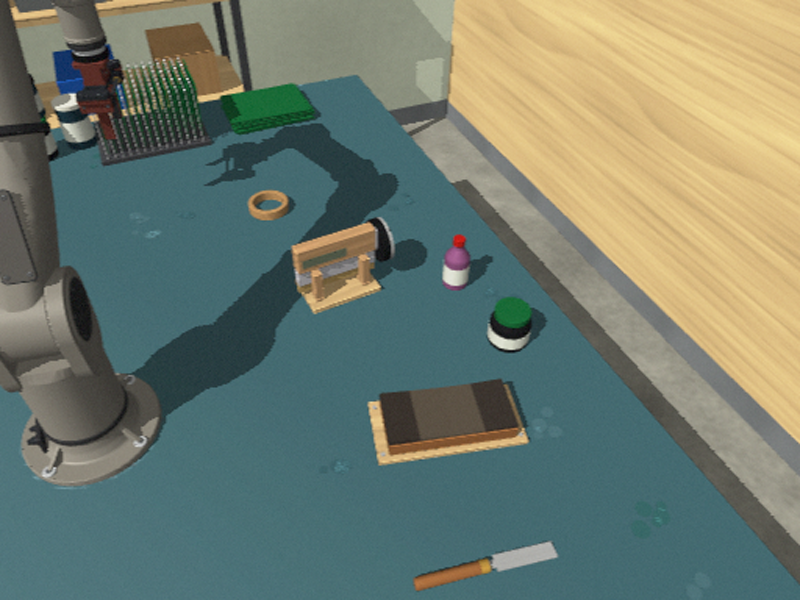

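The top view shows the grip at about (318,325) in the 800 px picture, with the gauge at its far end near (318,270). The block is at (532,302), the tape at (160,362), the bottle at (370,205), the jar at (464,195) and the knife at (660,335). The side view agrees. Next I'll zoom on the squeegee and block and try colour masks.

```bash
cat > h.py <<'E'
import numpy as np,cv2
from workcell import arm
def ray(n,uv,z):
    m=arm.camera_model(n);R=np.array(m["R"]);t=np.array(m["t"]);c=-R.T@t
    d=R.T@np.linalg.inv(m["intrinsics"])@np.array([uv[0],uv[1],1.]); return c+d*(z-c[2])/d[2]
def proj(n,X):
    m=arm.camera_model(n);p=np.array(m["intrinsics"])@(np.array(m["R"])@X+m["t"]); return p[:2]/p[2]
def ray2(n1,a,n2,b):
    A=[];y=[]
    for n,uv in((n1,a),(n2,b)):
        m=arm.camera_model(n);R=np.array(m["R"]);t=np.array(m["t"]);c=-R.T@t
        d=R.T@np.linalg.inv(m["intrinsics"])@np.array([uv[0],uv[1],1.]);d/=np.linalg.norm(d);P=np.eye(3)-np.outer(d,d);A.append(P);y.append(P@c)
    return np.linalg.lstsq(np.vstack(A),np.hstack(y),rcond=None)[0]
E
python3 - <<'E'
from h import *
a=cv2.imread('pics/top0.png')
c1=cv2.resize(a[155:255,180:240],None,fx=6,fy=6,interpolation=cv2.INTER_CUBIC)
c2=cv2.resize(a[140:245,305:375],None,fx=5.7,fy=5.7,interpolation=cv2.INTER_CUBIC)[:600]
o=np.zeros((600,800,3),np.uint8);o[:c1.shape[0],:c1.shape[1]]=c1;o[:c2.shape[0],380:380+c2.shape[1]]=c2
for k in range(0,100,10): cv2.putText(o,str(155+k),(0,k*6+4),0,.35,(255,255,255));cv2.putText(o,str(140+k),(380,int(k*5.7)+4),0,.35,(255,255,255))
for k in range(0,60,10): cv2.putText(o,str(180+k),(k*6,595),0,.35,(255,255,255));cv2.putText(o,str(305+k),(380+int(k*5.7),595),0,.35,(255,255,255))
cv2.imwrite('pics/z0.png',o)
hsv=cv2.cvtColor(a,cv2.COLOR_BGR2HSV)
m=((hsv[...,0]<28)&(hsv[...,1]>60)&(hsv[...,2]>110)).astype(np.uint8)
n,l,st,ce=cv2.connectedComponentsWithStats(m)
for i in range(1,n):
    if st[i,4]>80:
        cs,_=cv2.findContours((l==i).astype(np.uint8),0,2); print(st[i].tolist(),ce[i].round(1).tolist(),np.round(cv2.boxPoints(cv2.minAreaRect(cs[0])),1).tolist())
for uv in [(204,205)]: print(hsv[205,198:212].tolist())
E
```

```text
[311, 149, 58, 91, 2289] [339.3, 194.9] [[310.1000061035156, 230.0], [328.8999938964844, 148.1999969482422], [370.3999938964844, 157.8000030517578], [351.5, 239.60000610351562]]
[191, 177, 38, 64, 1942] [208.9, 210.2] [[189.10000610351562, 177.5], [224.5, 175.1999969482422], [228.8000030517578, 238.6999969482422], [193.3000030517578, 241.0]]
[417, 211, 10, 38, 234] [421.3, 229.5] [[416.29998779296875, 247.8000030517578], [420.1000061035156, 210.60000610351562], [426.5, 211.3000030517578], [422.6000061035156, 248.5]]
[85, 215, 34, 33, 502] [101.5, 231.2] [[85.0, 215.0], [118.0, 215.0], [118.0, 247.0], [85.0, 247.0]]
[[16, 128, 207], [17, 129, 240], [19, 116, 250], [21, 107, 252], [21, 110, 251], [20, 111, 250], [20, 111, 250], [20, 118, 248], [20, 108, 250], [19, 118, 249], [15, 133, 237], [14, 130, 187], [18, 124, 168], [18, 120, 228]]
```

View pics/z0.png

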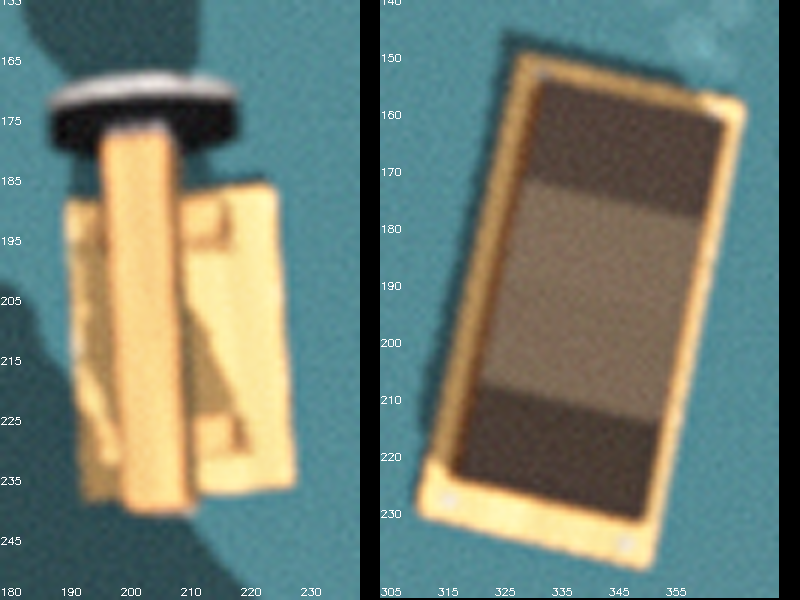

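The zoom shows the grip top running from about (202.8,177) to (206.2,240) in original pixels. The block has three abrasive zones, and its base outline matches the mask rectangle.

```bash
python3 - <<'E'
from h import *
f=ray('top',(202.8,177),.144);n=ray('top',(206.2,240),.144)
d=f-n;print('grip',f.round(4),n.round(4),np.linalg.norm(d).round(4),'yaw',np.degrees(np.arctan2(d[1],d[0])).round(2),'mid',((f+n)/2).round(4))
P=[ray('top',p,.01) for p in[(310.1,230),(328.9,148.2),(370.4,157.8),(351.5,239.6)]]
P=np.array(P);d=(P[1]+P[2]-P[0]-P[3])/2
print(P.round(3).tolist(),'len',np.linalg.norm(d),np.linalg.norm(P[3]-P[0]),'yaw',np.degrees(np.arctan2(d[1],d[0])),'c',P.mean(0))
# strip corners z~.045
Q=np.array([ray('top',p,.047) for p in[(305+452-380 and 305+(455-380)/5.7,140+475/5.7),(305+(540-380)/5.7,140+82/5.7),(305+(727-380)/5.7,140+122/5.7),(305+(643-380)/5.7,140+520/5.7)]])
d=(Q[1]+Q[2]-Q[0]-Q[3])/2;print('strip',Q.mean(0),np.linalg.norm(d),np.linalg.norm(Q[3]-Q[0]),np.degrees(np.arctan2(d[1],d[0])))
for nm,uv,z in(('bottle',(237,128),.13),('jar',(297,123),.085),('tape',(101.5,231),.02)):print(nm,ray('top',uv,z).round(3))
from scipy.spatial.transform import Rotation as Ro
s=arm.state();R=Ro.from_euler('xyz',s['ee_rot']).as_matrix();print(R.round(3))
E
```

```text
grip [0.6183 0.1791 0.144 ] [0.4366 0.1665 0.144 ] 0.1822 yaw 3.94 mid [0.5274 0.1728 0.144 ]
[[0.47, -0.145, 0.01], [0.736, -0.212, 0.01], [0.703, -0.346, 0.01], [0.44, -0.275, 0.01]] len 0.27358455288855454 0.13338470392883256 yaw -14.606119532653121 c [ 0.58741451 -0.24435297  0.01      ]
strip [ 0.58580923 -0.24274119  0.047     ] 0.22472971106135398 0.10359947921687597 -13.742853982647153
bottle [0.769 0.081 0.13 ]
jar [ 0.798 -0.103  0.085]
tape [0.469 0.515 0.02 ]
[[ 0.25  -0.    -0.968]
 [ 0.968 -0.002  0.25 ]
 [-0.002 -1.    -0.   ]]
```

jog_arm --pt "-37 0 -48.6 0 0 0 0" --pt "-37 0 -48.6 0 0 0 0" --pt "-37 0 -48.6 0 0 0 0" --pt "-37 0 -48.6 0 0 0 0" --pt "-37 0 -48.6 0 0 0 0" --pt "-37 0 -48.6 0 0 0 0" --pt "-37 0 -48.6 0 0 0 0" --pt "-37 0 -48.6 0 0 0 0"

```text
time: 1.1
position: [0.472, 0.268, 0.2226]
ee_rot: [-1.571, -0.0, 1.318]
force: [0.1, 0.9, 0.4]
grip_width: 0.0877
```

jog_arm --pt "-37 0 -48.6 0 0 0 0" --pt "-37 0 -48.6 0 0 0 0" --pt "0 0 0 0 -9.2 0 0" --pt "0 0 0 0 -9.2 0 0" --pt "0 15 0 0 0 0 0" --pt "0 15 0 0 0 0 0" --pt "0 0 0 0 0 0 0" --pt "0 0 0 0 0 0 0"

```text
time: 2.1
position: [0.5468, 0.1739, 0.1925]
ee_rot: [-1.57, 0.0, 1.639]
force: [-0.1, -0.1, 0.4]
grip_width: 0.0877
```

jog_arm --pt "0 25 0 0 0 0 0" --pt "0 25 0 0 0 0 0" --pt "0 25 0 0 0 0 0" --pt "0 25 0 0 0 0 0" --pt "0 0 0 0 0 0 0" --pt "0 0 0 0 0 0 1" --pt "0 0 0 0 0 0 1" --pt "0 0 0 0 0 0 1"

```text
time: 3.1
position: [0.5473, 0.174, 0.0935]
ee_rot: [-1.572, -0.001, 1.639]
force: [-1.0, 0.8, -0.6]
grip_width: 0.0613
```

jog_arm --pt "0 0 0 0 0 0 1" --pt "0 0 0 0 0 0 1" --pt "0 0 0 0 0 0 1" --pt "0 0 0 0 0 0 1" --pt "0 -5 0 0 0 0 1" --pt "0 -10 0 0 0 0 1" --pt "0 -10 0 0 0 0 1" --pt "0 0 0 0 0 0 1"

```text
time: 4.1
position: [0.5456, 0.1755, 0.1173]
ee_rot: [-1.569, -0.001, 1.641]
force: [-2.5, 5.1, -2.2]
grip_width: 0.0297
```

jog_arm --pt "0 -15 0 0 0 0 1" --pt "0 -25 0 0 0 0 1" --pt "0 -30 0 0 0 0 1" --pt "0 -30 0 0 0 0 1" --pt "0 -30 0 0 0 0 1" --pt "0 -30 0 0 0 0 1" --pt "0 -25 0 0 0 0 1" --pt "-15 -15 5 0 0 0 1"

```text
time: 5.1
position: [0.5423, 0.1584, 0.3176]
ee_rot: [-1.57, 0.001, 1.641]
force: [0.2, 0.1, -6.0]
grip_width: 0.0303
```

jog_arm --pt "-30 -15 10 0 0 0 1" --pt "-42 -22 14 0 0 0 1" --pt "-42 -22 14 0 0 0 1" --pt "-42 -22 14 0 0 0 1" --pt "-42 -22 14 0 0 0 1" --pt "-42 -22 14 0 0 0 1" --pt "-42 -22 14 0 0 0 1" --pt "-42 -22 14 0 0 0 1"

```text
time: 6.1
position: [0.455, -0.1748, 0.4861]
ee_rot: [-1.568, -0.0, 1.637]
force: [-0.5, -1.4, -5.6]
grip_width: 0.03
```

jog_arm --pt "-42 -22 14 0 0 0 1" --pt "-42 -22 14 0 0 0 1" --pt "-42 -22 14 0 0 0 1" --pt "-42 -22 14 0 0 0 1" --pt "-30 -15 10 0 0 0 1" --pt "0 0 0 0 5 0 1" --pt "0 0 0 0 10 0 1" --pt "0 0 0 0 10 0 1"

```text
time: 7.1
position: [0.403, -0.375, 0.5883]
ee_rot: [-1.568, -0.001, 1.195]
force: [-0.7, 0.0, -5.5]
grip_width: 0.0299
```

jog_arm --pt "0 0 0 0 10 0 1" --pt "0 0 0 0 10 0 1" --pt "0 0 0 0 10 0 1" --pt "0 0 0 0 10 0 1" --pt "0 0 0 0 10 0 1" --pt "0 0 0 0 10 0 1" --pt "0 0 0 0 10 0 1" --pt "0 0 0 0 10 0 1"

```text
time: 8.1
position: [0.4031, -0.3748, 0.5884]
ee_rot: [-1.569, 0.003, -0.201]
force: [0.3, 0.3, -5.6]
grip_width: 0.0302
```

```bash
python3 - <<'E'
from h import *
s=arm.state();print({k:np.round(s[k],3).tolist() for k in('time','joint_pos','position','ee_rot','force')})
from scipy.spatial.transform import Rotation as Ro
R=Ro.from_euler('xyz',s['ee_rot']).as_matrix()
G=s['position']+R@[0,-.007,-.092]
uv=proj('side',G);print(uv)
a=arm.camera('side')[:,:,::-1];cv2.imwrite('pics/side1.png',a)
u,v=uv.astype(int);u0=max(0,min(512-110,u-55));v0=max(0,min(384-90,v-45))
c=cv2.resize(a[v0:v0+90,u0:u0+110],None,fx=6,fy=6,interpolation=cv2.INTER_CUBIC);print(u0,v0)
cv2.imwrite('pics/c1.png',c)
E
```

```text
{'time': 8.1, 'joint_pos': [-0.147, 0.214, 1.034, 1.239, -0.187, 1.791, 0.634], 'position': [0.403, -0.375, 0.588], 'ee_rot': [-1.569, 0.003, -0.201], 'force': [0.287, 0.34, -5.564]}
[256.40853227 194.89106042]
201 149
```

View pics/c1.png

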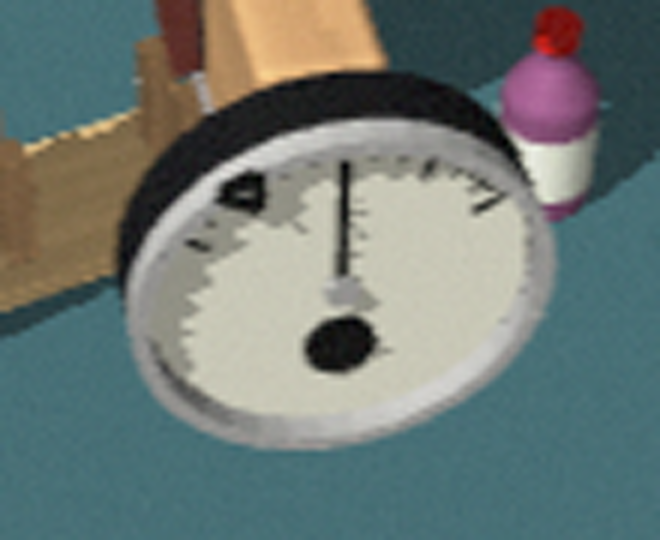

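The dial is clearly visible. In crop pixels, the needle tip is at about (345,165), the mark wedge at (245,190) and the long strokes near (487,200) and (198,243). Next I'll cast these onto the dial plane.

```bash
cat >> h.py <<'E'
from scipy.spatial.transform import Rotation as Ro
def dial(s,n,uv):  # pixel -> dial-plane (y,z) of the squeegee, mm, about the kinematic pivot
    R=Ro.from_euler('xyz',s['ee_rot']).as_matrix(); ex,ey,ez=-R[:,2],R[:,0],-R[:,1]
    G=np.array(s['position'])+ex*.092+ez*.007
    m=arm.camera_model(n);Rc=np.array(m["R"]);c=-Rc.T@np.array(m["t"])
    d=Rc.T@np.linalg.inv(m["intrinsics"])@np.array([uv[0],uv[1],1.])
    p=c+d*((G-c)@ex)/(d@ex)-G; return np.array([p@ey,p@ez])*1e3
E
python3 - <<'E'
from h import *
s=arm.state();u0,v0=201,149
a=cv2.imread('pics/side1.png');g=cv2.cvtColor(a,cv2.COLOR_BGR2GRAY)[v0:v0+90,u0:u0+110]
# rectify: dial-plane grid -> image (homography from 4 points) , 6px/mm
src=np.float32([[u0+x,v0+y] for x,y in((30,25),(85,25),(85,70),(30,70))]);dst=np.float32([dial(s,'side',p) for p in src])
S=np.array([[-6,0,300],[0,-6,300],[0,0,1.]])   # seen from +x: +y is to the left
H=S@cv2.getPerspectiveTransform(src,dst)
cv2.imwrite('pics/rect1.png',cv2.warpPerspective(a,H,(600,600),flags=cv2.INTER_CUBIC))
E
```

```text
(no output)
```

View pics/rect1.png

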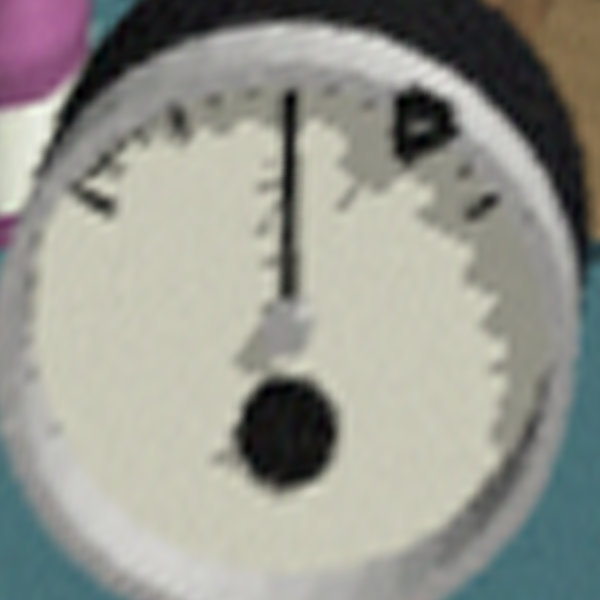

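The picture came out mirrored. The needle tip is at (290,92) and the long strokes fit ±60° and −30°. The wedge at (420,125) reads about 33–34° but overlaps the 30° stroke. I'll lean the squeegee 33° in the air, closer to the camera, and compare the needle with the mark directly.

jog_arm --pt "-7 -20 -32 0 0 0 1" --pt "-7 -20 -32 0 0 0 1" --pt "-7 -20 -32 0 0 0 1" --pt "0 0 0 0 0 8 1" --pt "0 0 0 0 0 9 1" --pt "0 0 0 0 0 9 1" --pt "0 0 0 0 0 7 1" --pt "0 0 0 0 0 0 1"

```text
time: 9.15
position: [0.3857, -0.4055, 0.6192]
ee_rot: [-1.778, 0.263, -0.156]
force: [0.0, 0.1, -5.6]
grip_width: 0.0301
```

jog_arm --pt "0 0 0 0 0 0 1" --pt "0 0 0 0 0 0 1" --pt "0 0 0 0 0 0 1" --pt "0 0 0 0 0 0 1" --pt "0 0 0 0 0 0 1" --pt "0 0 0 0 0 0 1" --pt "0 0 0 0 0 0 1" --pt "0 0 0 0 0 0 1"

```text
time: 10.15
position: [0.3754, -0.4114, 0.6223]
ee_rot: [-1.781, 0.258, -0.179]
force: [0.0, 0.4, -5.2]
grip_width: 0.0296
```

```bash
python3 - <<'E'
from h import *
s=arm.state();print({k:np.round(s[k],3).tolist() for k in('time','joint_pos','position','ee_rot','force','torque')})
R=Ro.from_euler('xyz',s['ee_rot']).as_matrix()
ex,ey,ez=-R[:,2],R[:,0],-R[:,1];print('lean',np.degrees(np.arctan2(ey[2]*-1,ez[2])),'pitch',np.degrees(ex[2]))
G=s['position']+ex*.092+ez*.007;uv=proj('side',G);print(uv)
a=arm.camera('side')[:,:,::-1];cv2.imwrite('pics/side2.png',a)
src=np.float32([uv+d for d in((-30,-25),(30,-25),(30,25),(-30,25))]);dst=np.float32([dial(s,'side',p) for p in src])
S=np.array([[6,0,300],[0,-6,300],[0,0,1.]])
H=S@cv2.getPerspectiveTransform(src,dst)
r=cv2.warpPerspective(a,H,(600,600),flags=cv2.INTER_CUBIC)
cv2.imwrite('pics/rect2.png',r)
E
```

```text
{'time': 10.15, 'joint_pos': [-0.225, 0.5, 1.45, 1.104, -0.179, 1.915, 0.978], 'position': [0.375, -0.411, 0.622], 'ee_rot': [-1.781, 0.258, -0.179], 'force': [0.046, 0.378, -5.155], 'torque': [0.322, -0.533, 0.034]}
lean 15.092997666782525 pitch 11.580564712038202
[255.15633164 187.1069596 ]
```

View pics/rect2.png

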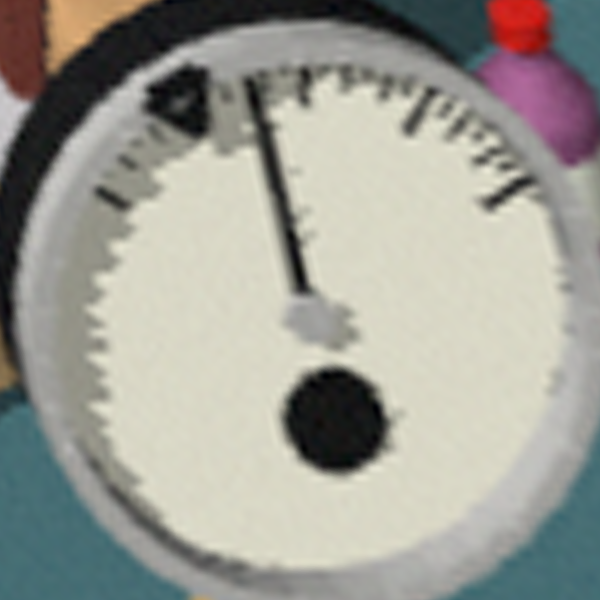

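The arm ran into joint limits here, so the lean is only 15°. It is a better view, though: zero stroke at (303,85), −30 at (412,112), ±60 at (505,195)/(115,195), mark at about (180,97) with outer corners (205,70) and (150,105), needle tip at (250,80). I'll work out the mark angle numerically.

```bash
python3 - <<'E'
from h import *
from scipy.optimize import least_squares
r=cv2.imread('pics/rect2.png');g=cv2.cvtColor(r,cv2.COLOR_BGR2GRAY).astype(np.float32)
# dark strokes relative to local background
bh=cv2.morphologyEx(g,cv2.MORPH_BLACKHAT,np.ones((31,31)))
def cent(p,w=22):
    x,y=p;b=np.clip(bh[y-w:y+w,x-w:x+w]-35,0,None);Y,X=np.mgrid[y-w:y+w,x-w:x+w];return np.array([(b*X).sum(),(b*Y).sum()])/b.sum()
pk={0:(303,88),-30:(414,112),-60:(507,193),60:(113,190)}
C={k:cent(p) for k,p in pk.items()};print({k:v.round(1).tolist() for k,v in C.items()})
rad=lambda k:np.radians(k)
f=lambda q:np.hstack([C[k]-(q[:2]+q[2]*np.array([-np.sin(rad(k)+q[3]),-np.cos(rad(k)+q[3])])) for k in C])
q=least_squares(f,[310,308,225,0]).x;print('pivot',q[:2],'r',q[2],'zero deg',np.degrees(q[3]),'res',f(q).round(1))
A=np.radians(np.arange(-70,71,1))
for rr in(205,215,225,235,245,255,262):
    v=cv2.remap(g,(q[0]-rr*np.sin(A+q[3])).astype(np.float32)[None],(q[1]-rr*np.cos(A+q[3])).astype(np.float32)[None],1)[0]
    print(rr,{int(a):int(x) for a,x in zip(np.degrees(A).round(),v) if 5<=a*57.3<=48})
t=np.array([250,80.])-q[:2];print('needle',np.degrees(np.arctan2(-t[0],-t[1])-q[3]),np.hypot(*t)/6)
E
```

```text
{0: [305.2, 84.7], -30: [416.6, 114.5], -60: [504.5, 193.4], 60: [111.3, 197.9]}
pivot [308.05869575 309.63379945] r 225.70057602418774 zero deg 0.6676776804081083 res [-0.2  0.7 -2.1  1.6  2.3 -1.1 -0.  -1.2]
205 {}
215 {}
225 {}
235 {}
245 {}
255 {}
262 {}
needle 13.521162509445139 39.476608405174034
```

```bash
python3 - <<'E'
from h import *
g=cv2.cvtColor(cv2.imread('pics/rect2.png'),cv2.COLOR_BGR2GRAY)
q=[308.06,309.63];z=.6677
A=np.arange(8,49)
print('deg',A[::2].tolist())
for rr in(200,207,214,221,228,235,242,249,256,263,270):
    t=np.radians(A+z);v=cv2.remap(g,(q[0]-rr*np.sin(t)).astype(np.float32)[None],(q[1]-rr*np.cos(t)).astype(np.float32)[None],1)[0].astype(int)
    w=np.clip(95-v,0,None)*(A>19)*(A<44);print(rr,v[::2].tolist(),'c',round((w*A).sum()/max(w.sum(),1),1))
E
```

```text
deg [8, 10, 12, 14, 16, 18, 20, 22, 24, 26, 28, 30, 32, 34, 36, 38, 40, 42, 44, 46, 48]
200 [222, 191, 102, 44, 101, 146, 147, 145, 146, 141, 131, 136, 147, 152, 162, 162, 169, 208, 205, 222, 208] c 0.0
207 [172, 152, 84, 30, 104, 143, 147, 147, 145, 123, 82, 39, 54, 119, 144, 146, 139, 159, 159, 174, 182] c 30.5
214 [149, 126, 69, 11, 105, 149, 151, 148, 143, 98, 45, 13, 21, 80, 145, 145, 144, 147, 144, 141, 150] c 30.5
221 [139, 112, 64, 14, 110, 146, 130, 145, 138, 76, 21, 21, 22, 39, 120, 144, 122, 144, 147, 147, 139] c 30.4
228 [132, 89, 65, 34, 119, 140, 97, 128, 136, 59, 21, 19, 18, 13, 91, 142, 106, 138, 147, 150, 139] c 30.8
235 [130, 97, 93, 30, 120, 143, 109, 134, 110, 13, 23, 34, 48, 22, 57, 129, 95, 139, 132, 139, 142] c 30.3
242 [135, 97, 116, 103, 135, 152, 127, 118, 72, 16, 47, 79, 83, 46, 33, 113, 104, 151, 142, 125, 154] c 30.2
249 [161, 160, 156, 152, 154, 160, 157, 111, 47, 16, 40, 37, 58, 28, 21, 88, 149, 154, 170, 166, 159] c 30.4
256 [159, 157, 161, 160, 159, 158, 158, 99, 25, 17, 22, 16, 21, 17, 13, 55, 144, 157, 160, 175, 160] c 30.5
263 [158, 158, 157, 159, 161, 159, 158, 119, 43, 18, 25, 16, 17, 18, 55, 92, 157, 167, 159, 170, 162] c 29.9
270 [159, 159, 161, 166, 168, 169, 167, 178, 132, 46, 34, 46, 52, 24, 99, 168, 183, 184, 179, 182, 181] c 30.5
```

The mark reads 30.4° (checked against the 20° and 40° strokes). The needle reads about 14° where kinematics give a 15° lean. The target kinematic lean is therefore about 31°. Next I'll plan the move to a leaned hover above the block.

```bash
cat >> h.py <<'E'
def sq(s):
    R=Ro.from_euler('xyz',s['ee_rot']).as_matrix();ex,ey,ez=-R[:,2],R[:,0],-R[:,1]
    e=np.array(s['position'])-.02*ex-.0695*ez
    return dict(edge=e.round(4),yaw=np.degrees(np.arctan2(ex[1],ex[0])).round(2),pitch=np.degrees(np.arcsin(ex[2])).round(2),lean=np.degrees(np.arctan2(-ey[2],ez[2])).round(2))
def target(edge,yaw,lean,pitch=0): # pitch>0: gauge end up
    S=Ro.from_euler('ZYX',[yaw,-pitch,-lean],degrees=True).as_matrix()
    R=np.column_stack([S[:,1],-S[:,2],-S[:,0]]); return np.array(edge)+.02*S[:,0]+.0695*S[:,2],R
def rows(s,T,N):
    R=Ro.from_euler('xyz',s['ee_rot']);p=np.array(s['position']);P,RT=T
    rv=(R.inv()*Ro.from_matrix(RT)).as_rotvec()/N
    for i in range(N):
        t=R.as_matrix().T@((P-p)/N)*1e3;print(np.r_[t.round(1),np.degrees(rv).round(2)].tolist());R=R*Ro.from_rotvec(rv)
E
python3 - <<'E'
from h import *
s=arm.state();print(sq(s));T=target([.586,-.243,.12],-14,31);print(T[0]);rows(s,T,12)
E
```

```text
{'edge': array([ 0.3582, -0.4031,  0.5525]), 'yaw': np.float64(-97.15), 'pitch': np.float64(11.66), 'lean': np.float64(15.09)}
[ 0.61406554 -0.21310656  0.17957313]
[25.5, 26.6, 25.9, -1.97, -6.66, 0.38]
[28.5, 25.6, 23.7, -1.97, -6.66, 0.38]
[31.3, 24.6, 21.1, -1.97, -6.66, 0.38]
[33.7, 23.7, 18.1, -1.97, -6.66, 0.38]
[35.8, 22.9, 14.9, -1.97, -6.66, 0.38]
[37.5, 22.2, 11.4, -1.97, -6.66, 0.38]
[38.8, 21.6, 7.7, -1.97, -6.66, 0.38]
[39.6, 21.2, 3.9, -1.97, -6.66, 0.38]
[39.9, 20.9, -0.0, -1.97, -6.66, 0.38]
[39.8, 20.7, -3.9, -1.97, -6.66, 0.38]
[39.3, 20.6, -7.8, -1.97, -6.66, 0.38]
[38.3, 20.7, -11.6, -1.97, -6.66, 0.38]
```

jog_arm --pt "25 27 26 -2 -6.7 0.4 1" --pt "28 26 24 -2 -6.7 0.4 1" --pt "31 25 21 -2 -6.7 0.4 1" --pt "34 24 18 -2 -6.7 0.4 1" --pt "36 23 15 -2 -6.7 0.4 1" --pt "38 22 11 -2 -6.7 0.4 1" --pt "39 22 8 -2 -6.7 0.4 1" --pt "40 21 4 -2 -6.7 0.4 1"

```text
time: 11.2
position: [0.5341, -0.2774, 0.3236]
ee_rot: [-1.695, 0.488, 0.806]
force: [0.2, -0.4, -5.3]
grip_width: 0.0299
```

```bash
python3 - <<'E'
from h import *
s=arm.state();print(sq(s),np.round(s['joint_pos'],2),s['position']);T=target([.586,-.243,.12],-14,31);rows(s,T,6)
E
```

```text
{'edge': array([ 0.5028, -0.2938,  0.2605]), 'yaw': np.float64(-40.44), 'pitch': np.float64(6.28), 'lean': np.float64(28.17)} [-0.65  0.6   1.18  1.66 -0.05  1.25  1.32] [ 0.53411114 -0.2774055   0.32360053]
[26.2, 13.4, -0.5, -1.28, -4.34, 0.22]
[26.2, 13.3, -2.2, -1.28, -4.34, 0.22]
[26.0, 13.3, -3.9, -1.28, -4.34, 0.22]
[25.7, 13.3, -5.6, -1.28, -4.34, 0.22]
[25.3, 13.4, -7.2, -1.28, -4.34, 0.22]
[24.7, 13.4, -8.8, -1.28, -4.34, 0.22]
```

jog_arm --pt "26 13.4 -0.5 -1.3 -4.35 0.2 1" --pt "26 13.4 -2 -1.3 -4.35 0.2 1" --pt "26 13.4 -4 -1.3 -4.35 0.2 1" --pt "26 13.4 -5.5 -1.3 -4.35 0.2 1" --pt "25 13.4 -7 -1.3 -4.35 0.2 1" --pt "25 13.4 -9 -1.3 -4.35 0.2 1" --pt "0 0 0 0 0 0 1" --pt "0 0 0 0 0 0 1"

```text
time: 12.2
position: [0.613, -0.2155, 0.182]
ee_rot: [-1.575, 0.54, 1.32]
force: [-0.4, 0.6, -5.2]
grip_width: 0.03
```

```bash
python3 - <<'E'
from h import *
s=arm.state();print(sq(s),np.round(s['joint_pos'],2),s['force'],s['torque']);T=target([.586,-.243,.055],-14,31);rows(s,T,4)
a=arm.camera('top')[:,:,::-1];b=arm.camera('side')[:,:,::-1]
o=np.hstack([cv2.resize(x[v:v+170,u:u+128],None,fx=3.1,fy=3.1,interpolation=2) for x,u,v in((a,290,110),(b,235,190))])
cv2.imwrite('pics/hov.png',o);print(o.shape)
E
```

```text
{'edge': array([ 0.585 , -0.2453,  0.1223]), 'yaw': np.float64(-14.25), 'pitch': np.float64(0.2), 'lean': np.float64(30.97)} [-0.64  0.73  0.94  1.73 -0.04  0.97  1.52] [-0.37613508  0.62163109 -5.16970281] [ 0.96760426 -0.23165798  0.02644342]
[9.2, 14.1, -0.0, 0.01, -0.08, 0.01]
[9.2, 14.1, -0.1, 0.01, -0.08, 0.01]
[9.2, 14.1, -0.1, 0.01, -0.08, 0.01]
[9.2, 14.1, -0.1, 0.01, -0.08, 0.01]
(527, 794, 3)
```

View pics/hov.png

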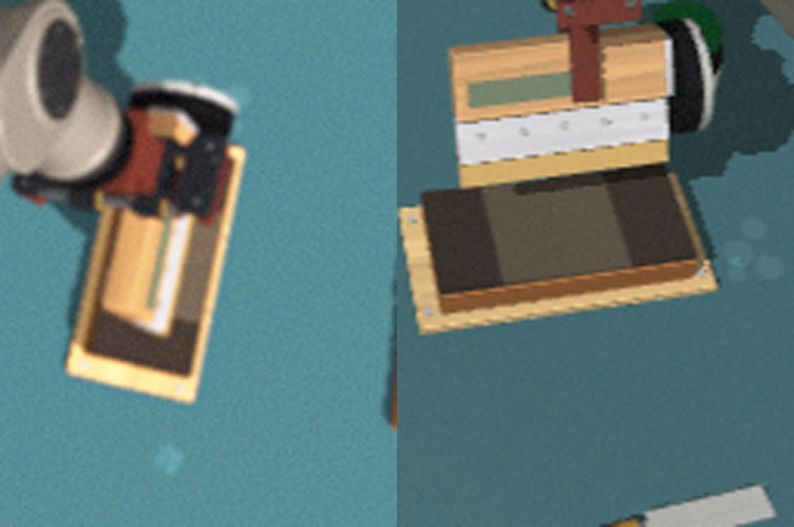

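The squeegee hovers over the block, parallel to it, with the blade roughly midway. In the right half the blade spans about x 460–665 over the strip's 430–690. I'll descend close, then feel for contact.

jog_arm --pt "8 13.3 0 0 0 0 1" --pt "8 13.3 0 0 0 0 1" --pt "8 13.3 0 0 0 0 1" --pt "7 11.6 0 0 0 0 1" --pt "0 0 0 0 0 0 1" --pt "0 0 0 0 0 0 1" --pt "0 0 0 0 0 0 1" --pt "0 0 0 0 0 0 1"

```text
time: 13.3
position: [0.6137, -0.2144, 0.1213]
ee_rot: [-1.575, 0.539, 1.322]
force: [-0.5, -0.2, -5.6]
grip_width: 0.0296
```

```bash
python3 - <<'E'
from h import *
s=arm.state();print(sq(s),np.round(s['force'],2),np.round(s['torque'],3))
E
```

```text
{'edge': array([ 0.5858, -0.2442,  0.0616]), 'yaw': np.float64(-14.12), 'pitch': np.float64(0.18), 'lean': np.float64(30.91)} [-0.53 -0.21 -5.57] [ 1.102 -0.269  0.021]
```

jog_arm --pt "0.5 0.86 0 0 0 0 1" --pt "0.5 0.86 0 0 0 0 1" --pt "0.5 0.86 0 0 0 0 1" --pt "0.5 0.86 0 0 0 0 1" --pt "0.5 0.86 0 0 0 0 1" --pt "0.5 0.86 0 0 0 0 1" --pt "0 0 0 0 0 0 1" --pt "0 0 0 0 0 0 1"

```text
time: 14.3
position: [0.6134, -0.2145, 0.1148]
ee_rot: [-1.574, 0.54, 1.323]
force: [-0.3, -0.6, -5.2]
grip_width: 0.0301
```

```bash
python3 - <<'E'
from h import *
s=arm.state();print(sq(s),np.round(s['force'],2),np.round(s['torque'],3))
E
```

```text
{'edge': array([ 0.5854, -0.2443,  0.0552]), 'yaw': np.float64(-14.13), 'pitch': np.float64(0.14), 'lean': np.float64(30.93)} [-0.3  -0.56 -5.19] [ 1.041 -0.226  0.069]
```

jog_arm --pt "0.5 0.86 0 0 0 0 1" --pt "0.5 0.86 0 0 0 0 1" --pt "0.5 0.86 0 0 0 0 1" --pt "0.5 0.86 0 0 0 0 1" --pt "0 0 0 0 0 0 1" --pt "0 0 0 0 0 0 1" --pt "0 0 0 0 0 0 1" --pt "0 0 0 0 0 0 1"

```text
time: 15.3
position: [0.6134, -0.2146, 0.1109]
ee_rot: [-1.574, 0.54, 1.323]
force: [0.7, 0.1, -5.0]
grip_width: 0.0304
```

```bash
python3 - <<'E'
from h import *
s=arm.state();print(sq(s),np.round(s['force'],2),np.round(s['torque'],3))
E
```

```text
{'edge': array([ 0.5854, -0.2443,  0.0512]), 'yaw': np.float64(-14.13), 'pitch': np.float64(0.14), 'lean': np.float64(30.92)} [ 0.74  0.08 -5.02] [ 1.105 -0.231  0.025]
```

jog_arm --pt "0.5 0.86 0 0 0 0 1" --pt "0.5 0.86 0 0 0 0 1" --pt "0.5 0.86 0 0 0 0 1" --pt "0 0 0 0 0 0 1" --pt "0 0 0 0 0 0 1" --pt "0 0 0 0 0 0 1" --pt "0 0 0 0 0 0 1" --pt "0 0 0 0 0 0 1"

```text
time: 16.3
position: [0.6134, -0.2148, 0.108]
ee_rot: [-1.574, 0.54, 1.323]
force: [0.0, -1.2, 0.2]
grip_width: 0.0303
```

```bash
python3 - <<'E'
from h import *
s=arm.state();print(sq(s),np.round(s['force'],2),np.round(s['torque'],3))
E
```

```text
{'edge': array([ 0.5855, -0.2446,  0.0484]), 'yaw': np.float64(-14.12), 'pitch': np.float64(0.15), 'lean': np.float64(30.94)} [ 0.02 -1.21  0.21] [0.335 0.356 0.14 ]
```

Contact: about 5.4 N upward. The moment change puts it about 0.11 m towards the robot from the TCP, so the near end touches first, as described for the block's −x part. I'll pitch 1° to lay the edge on both ends, lowering to match.

jog_arm --pt "0.2 0.4 0 0.25 0 0 1" --pt "0.2 0.4 0 0.25 0 0 1" --pt "0.2 0.4 0 0.25 0 0 1" --pt "0.2 0.4 0 0.25 0 0 1" --pt "0 0 0 0 0 0 1" --pt "0 0 0 0 0 0 1" --pt "0 0 0 0 0 0 1" --pt "0 0 0 0 0 0 1"

```text
time: 17.3
position: [0.6139, -0.215, 0.1064]
ee_rot: [-1.558, 0.54, 1.323]
force: [3.7, -4.2, 1.4]
grip_width: 0.0298
```

```bash
python3 - <<'E'
from h import *
s=arm.state();print(sq(s),np.round(s['force'],2),np.round(s['torque'],3))
E
```

```text
{'edge': array([ 0.5849, -0.2443,  0.0471]), 'yaw': np.float64(-14.6), 'pitch': np.float64(-0.65), 'lean': np.float64(30.94)} [ 3.67 -4.22  1.37] [-0.687 -0.278  0.947]
```

The load is balanced now: about 6.7 N vertical, with the moment back near its free value. As a final check I'll overlay the predicted squeegee outline on both views to confirm it hasn't rocked in the grip.

```bash
python3 - <<'E'
from h import *
s=arm.state();R=Ro.from_euler('xyz',s['ee_rot']).as_matrix();ex,ey,ez=-R[:,2],R[:,0],-R[:,1];e=s['position']-.02*ex-.0695*ez
out=[]
for n,u,v in(('top',295,110),('side',240,200)):
    a=arm.camera(n)[:,:,::-1][v:v+150,u:u+128];k=3.1;a=cv2.resize(a,None,fx=k,fy=k,interpolation=cv2.INTER_CUBIC)
    L=lambda P:np.int32([(proj(n,e+ex*x+ey*y+ez*z)-[u,v]+.5)*k for x,y,z in P])
    cv2.polylines(a,[L([(-.09,-.015,.12),(.09,-.015,.12),(.09,.015,.12),(-.09,.015,.12)])],True,(0,0,255),1)
    cv2.polylines(a,[L([(-.09,-.015,.12),(.09,-.015,.12),(.09,-.015,.06),(-.09,-.015,.06)])],True,(255,0,0),1)
    cv2.polylines(a,[L([(-.09,-.0045,0),(.09,-.0045,0),(.09,-.0045,.022),(-.09,-.0045,.022)])],True,(0,255,0),1);out.append(a)
cv2.imwrite('pics/fin.png',np.hstack(out))
c=np.array([.5866,-.2435]);d=e[:2]-c;b=np.radians(-14.2);print('in block',d@[np.cos(b),np.sin(b)],d@[-np.sin(b),np.cos(b)],sq(s),np.round(s['force'],1),np.round(s['joint_velocities'],3),s['time'])
E
```

```text
in block -0.0014163543365791655 -0.0012345593007591234 {'edge': array([ 0.5849, -0.2443,  0.0471]), 'yaw': np.float64(-14.6), 'pitch': np.float64(-0.65), 'lean': np.float64(30.94)} [ 3.7 -4.2  1.4] [-0.001  0.001  0.002  0.002 -0.001 -0.001  0.   ] 17.3
```

View pics/fin.png

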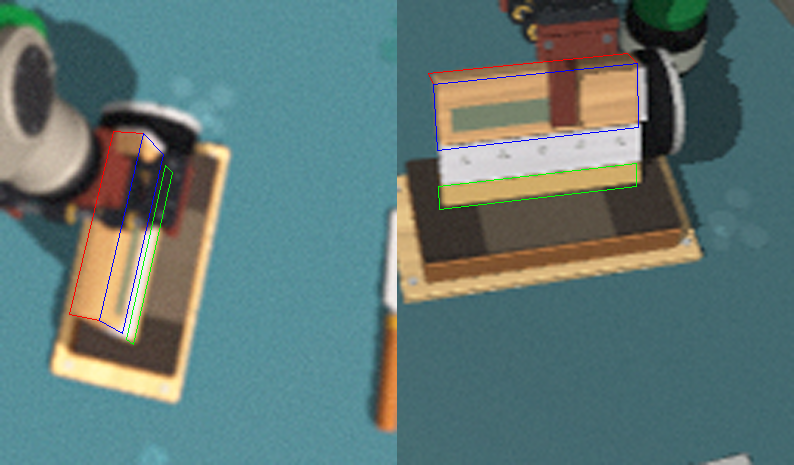

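The predicted outlines lie on the seen grip, clamp and blade to within about a pixel in both views, so the lean in the hand is as computed. I'll let the needle settle one second more and hand in.

jog_arm --pt "0 0 0 0 0 0 1" --pt "0 0 0 0 0 0 1" --pt "0 0 0 0 0 0 1" --pt "0 0 0 0 0 0 1" --pt "0 0 0 0 0 0 1" --pt "0 0 0 0 0 0 1" --pt "0 0 0 0 0 0 1" --pt "0 0 0 0 0 0 1"

```text
time: 18.4
position: [0.6139, -0.215, 0.1064]
ee_rot: [-1.558, 0.54, 1.323]
force: [3.9, -2.6, 1.2]
grip_width: 0.0295
```

```bash
python3 - <<'E'
from h import *
s=arm.state();print(sq(s),np.round(s['force'],1));
if -4<s['force'][2]<12: print(arm.job_done())
E
```

```text
{'edge': array([ 0.5849, -0.2443,  0.0471]), 'yaw': np.float64(-14.6), 'pitch': np.float64(-0.65), 'lean': np.float64(30.94)} [ 3.9 -2.6  1.2]
the job is handed in; nothing more can be done
None
```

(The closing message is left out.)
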